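Clear the die cutter and turn its cutting board

TASK

Get the die cutter ready for its next run: move every finished cork tag from the catch tray into the tote, leaving the waste strip in the tray. Slide the cutting board past an edge of the feed table so that you can get under it, turn it over so that its clean side is up, lay it back on the feed table in its lane and push it straight in until it meets the rollers. Leave the other things on the counter where they are.

Things in the scene. Friction and masses are not known exactly. Their poses are not given: they have to be found in the camera images.
- diecutter: Bench die-cutting machine, fixed. Origin on the counter under the middle of its roller nip; x = feed direction, away from the operator into the machine; y to its left; z up. Upper housing, 104 to 148 mm high, begins at x -10 mm; cheeks at y 120 to 150 mm on either side, 135 mm high, begin at x 5.
- nip (a point): Middle of the roller nip at feed-table height (diecutter x 0, y 0, z 70 mm), axes as diecutter. The board's leading edge stops here, at x 0: a rigid stop 240 mm wide, square to the feed. Two dark lines on the feed table at y -82 and +82 mm bound the board's lane.
- table_edge (a point): Middle of the feed table's front edge, on its top face (diecutter x -215, y 0, z 70 mm), axes as diecutter. The feed table is a fixed bare plate, 190 mm wide (y -95 to 95) and 12 mm thick, running from here to the nip, its top 70 mm over the counter. It stands on one leg (x -91 to -79, y -55 to 55 in diecutter) and is open underneath otherwise.
- catch (a point): Centre of the catch tray's floor (diecutter x -165, y 250, z 4 mm), axes as diecutter. The tray is fixed on the counter at the left of the feed table, inside 250 mm along x and 198 mm along y, with a low rim only 6 mm above that floor, 4 mm thick. A sloping chute up to 65 mm high comes down to its far (+x) wall.
- board: White plastic cutting board 170 x 156 x 8 mm (x, y, z), about 0.25 kg, lying flat and loose on the feed table; origin at its centre. Its +z face is scored with dark knife outlines and is up at the start; the -z face is clean. It slides on the table with friction of about 0.6.
- tote: Open grey plastic tote, loose, 0.6 kg, 200 (x) x 170 (y) x 65 mm high (180 mm over the rim lip along y, 210 along x), walls and floor 4 mm; origin under its centre.
- offcut: Straight cork waste strip 80 x 13 x 14 mm lying in the catch tray among the tags (long along its x); origin under its centre. Not a tag: it stays in the tray.
- paint_jar: Bystander: paint jar, 60 mm across, 70 mm high, origin at its foot.
- glue_bottle: Bystander: glue bottle, 48 mm across, 130 mm high, origin at its foot.
- clay_pot: Bystander: terracotta pot, 80 mm across, 75 mm high, origin at its foot.
- tape_roll: Bystander: tape roll lying flat, 72 mm across, 19 mm high, origin under its centre.
- cutting_die: Bystander: steel-rule cutting die on a plywood block 110 x 75 x 22 mm, origin under its centre.
- marker_pen: Bystander: black marker pen 110 mm long, 14 mm thick, lying along its x.
- tag1: Finished cork gift tag, flat, 70 (x) x 34 (y) x 14 mm, square at one end and rounded with a string hole at the other (+x), 30 g; origin under its centre, on the floor of the catch tray at the start. 3 to 5 of these are there; None if absent.
- tag2: Finished cork gift tag, flat, 70 (x) x 34 (y) x 14 mm, square at one end and rounded with a string hole at the other (+x), 30 g; origin under its centre, on the floor of the catch tray at the start. 3 to 5 of these are there; None if absent.
- tag3: Finished cork gift tag, flat, 70 (x) x 34 (y) x 14 mm, square at one end and rounded with a string hole at the other (+x), 30 g; origin under its centre, on the floor of the catch tray at the start. 3 to 5 of these are there; None if absent.
- tag4: Finished cork gift tag, flat, 70 (x) x 34 (y) x 14 mm, square at one end and rounded with a string hole at the other (+x), 30 g; origin under its centre, on the floor of the catch tray at the start. 3 to 5 of these are there; None if absent.
- tag5: Finished cork gift tag, flat, 70 (x) x 34 (y) x 14 mm, square at one end and rounded with a string hole at the other (+x), 30 g; origin under its centre, on the floor of the catch tray at the start. 3 to 5 of these are there; None if absent.
Not all that is in view belongs to the job. What is shaped like the tag1 but yellow is not meant.

How it is judged:
At the end, for the whole second after the job is handed in: Every tag present lies at rest inside the tote, which stands upright on the counter; the board lies flat on the feed table with its scored side down (within 0.08 rad), its leading edge within 8 mm of the rollers, centred in its lane to 20 mm and square to the feed direction within 0.07 rad, at rest (x of tag1 in the frame of tote between -0.098 and 0.098 m and y of tag1 in the frame of tote between -0.083 and 0.083 m and z of tag1 in the frame of tote between -0.01 and 0.06 m and linear speed of each of tag1, tag2, tag3, tag4, tag5 below 0.03 m/s and x of tag2 in the frame of tote between -0.098 and 0.098 m and y of tag2 in the frame of tote between -0.083 and 0.083 m and z of tag2 in the frame of tote between -0.01 and 0.06 m and x of tag3 in the frame of tote between -0.098 and 0.098 m and y of tag3 in the frame of tote between -0.083 and 0.083 m and z of tag3 in the frame of tote between -0.01 and 0.06 m and x of tag4 in the frame of tote between -0.098 and 0.098 m and y of tag4 in the frame of tote between -0.083 and 0.083 m and z of tag4 in the frame of tote between -0.01 and 0.06 m and x of tag5 in the frame of tote between -0.098 and 0.098 m and y of tag5 in the frame of tote between -0.083 and 0.083 m and z of tag5 in the frame of tote between -0.01 and 0.06 m and angle between tote's own z axis and vertical below 0.1 rad and height (world z) of tote below 0.02 m and angle between board's own z axis and vertical above 3.06159 rad and x of board in the frame of nip between -0.093 and -0.075 m and y of board in the frame of nip between -0.02 and 0.02 m and z of board in the frame of nip between -0.002 and 0.01 m and angle between the x axis of board and the x axis of nip, either way round below 0.07 rad and linear speed of board below 0.02 m/s); the robot touches nothing.
It fails at once if a bystander or the offcut strip is moved more than 60 mm or knocked over (distance of any of offcut, paint_jar, glue_bottle, clay_pot, tape_roll, cutting_die, marker_pen from where it was at the start of the episode above 0.06 m or angle between any of offcut, paint_jar, glue_bottle, clay_pot, tape_roll, cutting_die's own z axis and vertical above 0.6 rad).
Of tag1, tag2, tag3, tag4, tag5 only 3 to 5 are there at a start; the rules pass over those that are not, and their reading is None.
At some moment in a run one of tag1, tag2, tag3, tag4, tag5 may be knocked a few centimetres aside while the robot is not near it.
It also fails if it takes over 210 s, if anything falls off the work surface, if the arm or the gripper's body presses on something with over 40 N, if the wrist force passes 120 N, or if a joint passes its speed limit or range.

ROBOT

A 7-joint arm with a two-finger parallel gripper is mounted at the origin on the work surface. World frame = base frame: x ahead of the robot, y to its left, z up, the work surface at z = 0. Lengths are in m, angles in rad, forces in N, time in s.
With the tool pointing down it reaches from about 0.425 to 0.95 m from the base axis. Payload 4.7 kg.
Tool frame: the origin (TCP) lies between the finger pads; the fingertips stand 25 mm ahead of it and the grasp point (between the pads) lies 6 mm ahead of it; x points along the fingers, z is the direction in which the jaws open and shut, and the axes are right-handed (so a half turn about x gives the same grasp; the last joint's range is limited). The gripper opens to 85 mm and grips with 20 to 120 N. Pads are 22 mm wide; open, the fingers measure 114 mm over their backs; the gripper's body (76 mm by 85 mm) begins 54 mm behind the grasp point. The pads swing forward as they close: fully open they stand 13 mm farther back than shut.
Start: joints at [-1.146, 0.469, -0.049, 1.532, 0.024, 1.141, -0.082], TCP at [0.296, 0.607, 0.256] pointing down, gripper open.
Joint ranges: [-2.59, 2.59], [-0.33, 1.99], [-1.39, 1.29], [0.1, 2.45], [-1.04, 4.18], [0.21, 1.99], [-2.66, 2.66]. Speed limits (rad/s): [2.57, 2.57, 3.14, 3.14, 3.14, 3.14, 3.14].

INTERFACE

Orientations are given as a 3x3 rotation matrix whose columns are the frame's x, y, z axes.
In Python, from rig import * gives the robot as it stands. Calls block until the motion is done:
- movep(position, orientation): joint-space move of the TCP to a pose.
- move_l(position, attitude=None, feed=0.15, until_force=None): straight line of the TCP; attitude=None keeps the orientation; feed is the mean speed in m/s. With until_force (N) it stops when the force on the tool has changed by that much, and returns True; else False.
- move_joints(angles): joint-space move.
- command_gripper(opening, newtons=None): finger opening in m; newtons is the grip in N (None keeps the last); returns when the fingers have stopped.
- sleep(seconds).
- inverse_kinematics(position, orientation): joint angles nearest the present ones, or None.
- sense(): the state.
- camera(name): name is "scene" or "side" or "wrist"; returns (picture, depth): 480x640x3 uint8, red, green, blue; 480x640 float32, m along the optical axis (not along the pixel's ray), 0 where there is no reading.
- camera_params(name): a dict with "K" (3x3 intrinsics, pixels), "position" and "rotation" of the camera in the world; the wrist camera has in their place "tool_from_camera" (4x4, takes a point from camera to tool coordinates, whose origin is the TCP and whose axes are the tool frame's). Camera axes: x right, y down, z forward; pixel columns grow to the right and rows downward; lengths in m; the calibration is good to about 2 mm. A picture is of the moment at which its call begins: read the wrist's pose just before it. camera_params takes no time and is no camera call.
A pose or a line that the arm cannot do raises Unreachable and nothing moves.
- finish_job(): hands the job in, once; it reports no verdict.
The state is a dict: "time_s": time; "joint_pos": joint angles; "qd": joint speeds; "joint_efforts": joint torques, N m; "position": TCP position; "tcp_rot": TCP orientation; "wrist_force": force on the tool from outside, world axes, zero at the start; "ft_torque": the same for the moment, N m; "finger_gap": finger opening in m.
Only numpy, scipy, OpenCV 4.12 (cv2) and the standard library are available. Lean on these libraries where they do the work, as an engineer would, in place of code of your own. Each camera call takes 0.05 s, during which the arm holds its last target. There are 200 camera calls.

## Working session

There is one attempt and no reset: what is moved stays moved. The work goes in short steps, each a Python script; the robot and the scene stay as the last script left them, time stands still between calls to the robot, and variables do not carry over. Pictures are saved under pics/ and viewed, about 12 in all and at most 16, crops included, and the job is handed in when it is done.

```bash
ls; mkdir -p pics; python3 - <<'E'
from rig import *
import cv2,numpy as np
for n in("scene","side"):
    p,d=camera(n); cv2.imwrite(f"pics/{n}0.png",p[:,:,::-1]); np.savez(f"{n}0.npz",p=p,d=d)
    c=camera_params(n); print(n,c)
print(camera_params("wrist")); print(sense())
E
```

```text
pics
scene {'K': array([[437.44578289,   0.        , 320.59864719],
       [  0.        , 437.44578289, 238.96254641],
       [  0.        ,   0.        ,   1.        ]]), 'position': array([0.88909275, 0.32151483, 0.86864712]), 'rotation': array([[-0.61168571,  0.69042616, -0.38620241],
       [ 0.79104748,  0.53947903, -0.28845496],
       [ 0.00919125, -0.48194822, -0.87615149]])}
side {'K': array([[499.23301205,   0.        , 322.48537562],
       [  0.        , 499.23301205, 241.29116067],
       [  0.        ,   0.        ,   1.        ]]), 'position': array([ 0.05711739, -0.71949699,  0.63265186]), 'rotation': array([[ 0.8642592 , -0.2486197 ,  0.43731485],
       [-0.50295588, -0.44358655,  0.7417994 ],
       [ 0.00956104, -0.86105703, -0.5084185 ]])}
{'K': array([[352.95350522,   0.        , 317.96521213],
       [  0.        , 352.95350522, 241.15178291],
       [  0.        ,   0.        ,   1.        ]]), 'tool_from_camera': array([[-9.54527162e-05, -2.94907363e-01,  9.55525844e-01,
        -1.17555646e-01],
       [ 9.83800710e-05, -9.55525846e-01, -2.94907354e-01,
    
[... 300 characters left out ...]
   1.1410042 , -0.08230517]), 'qd': array([ 0.00132352, -0.00089837,  0.00033279, -0.00334578,  0.00054761,
        0.00100175,  0.00037557]), 'joint_efforts': array([ 1.46553310e-03, -5.11514175e+01, -4.63943090e-02, -2.38388407e+01,
        1.08227466e-02,  4.37039504e-03, -1.42593308e-05]), 'position': array([0.29568866, 0.60625971, 0.25534811]), 'tcp_rot': array([[-7.31083795e-04, -8.98794309e-01,  4.38369998e-01],
       [-1.62719515e-03,  4.38370604e-01,  8.98792838e-01],
       [-9.99998409e-01, -5.62206557e-05, -1.78299938e-03]]), 'wrist_force': array([0.44937974, 0.74698217, 0.50473918]), 'ft_torque': array([ 0.00362911, -0.02024039, -0.06225029]), 'finger_gap': 0.08559971767390237}
```

View pics/scene0.png

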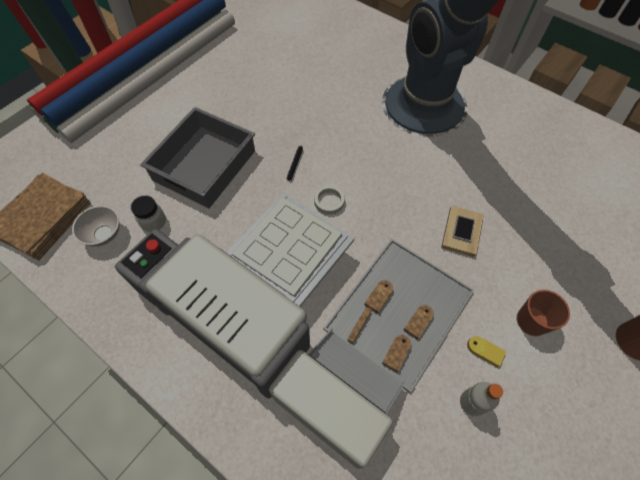

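View pics/side0.png

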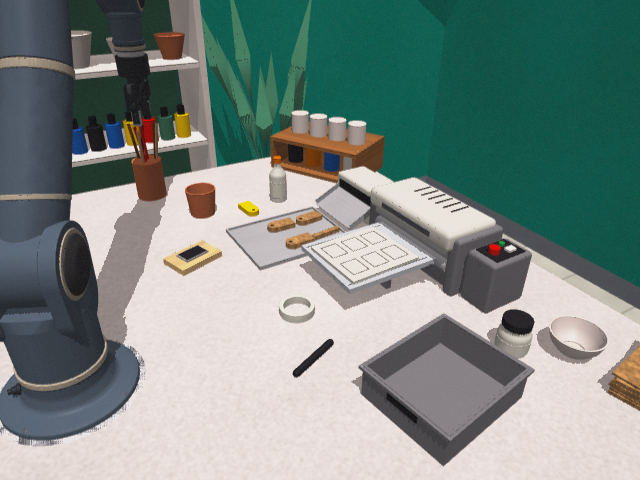

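Both views show three cork tags in the tray, at scene (379,296), (419,321) and (397,353). The strip is at (359,325), and the yellow decoy is outside the tray at (486,351). Next I'll crop in for accurate corners.

```bash
cat > h.py <<'E'
from rig import *
import cv2,numpy as np
def ray(name,uv,z,cp=None):
    c=cp or camera_params(name); K=c["K"]
    d=c["rotation"]@np.linalg.inv(K)@np.array([uv[0],uv[1],1.]); p=c["position"]
    return p+d*(z-p[2])/d[2]
def wristcam():
    s=sense(); T=np.eye(4); T[:3,:3]=s["tcp_rot"]; T[:3,3]=s["position"]
    c=camera_params("wrist"); W=T@c["tool_from_camera"]
    p,d=camera("wrist"); return p,d,dict(K=c["K"],position=W[:3,3],rotation=W[:3,:3])
def cloud(d,cp):
    v,u=np.mgrid[:480,:640]; P=np.stack([u,v,np.ones_like(u)],-1)@np.linalg.inv(cp["K"]).T*d[...,None]
    return P@np.asarray(cp["rotation"]).T+cp["position"]
E
python3 - <<'E'
from h import *
z=np.load("scene0.npz"); p=z["p"]; d=z["d"]
c=p[185:385,230:490,::-1]; cv2.imwrite("pics/crop1.png",cv2.resize(c,None,fx=3,fy=3,interpolation=cv2.INTER_CUBIC))
W=cloud(d,camera_params("scene")); hs=cv2.cvtColor(p,cv2.COLOR_RGB2HSV)
m=(hs[...,1]>90)&(hs[...,0]<20)&(hs[...,2]>60)&(W[...,2]<.03)&(W[...,2]>.008)
n,l,st,ce=cv2.connectedComponentsWithStats(m.astype(np.uint8))
for i in range(1,n):
    if st[i,4]>40:
        q=W[l==i]; (x,y),wh,a=cv2.minAreaRect((q[:,:2]*1000).astype(np.float32)); print(ce[i].round(),st[i,4],round(x),round(y),np.round(wh),round(a,1),q[:,2].mean().round(4))
# table/board horizontal surfaces
for lo,hi in((.062,.073),(.0745,.083)):
    mm=(W[...,2]>lo)&(W[...,2]<hi); n,l,st,ce=cv2.connectedComponentsWithStats(mm.astype(np.uint8))
    for i in range(1,n):
        if st[i,4]>300:
            q=W[l==i]; print(lo,ce[i].round(),st[i,4],cv2.minAreaRect((q[:,:2]*1000).astype(np.float32)),q[:,2].mean().round(4))
# tote floor
for uv in((394,242),(472,292),(413,387)): print(uv,ray("scene",uv,.01).round(3),W[uv[1],uv[0]].round(3))
E
```

```text
[472. 229.] 313 294 287 [106.  56.] 21.4 0.0176
[446. 238.] 44 335 259 [50.  9.] 32.8 0.0173
[373. 305.] 685 584 221 [150.  32.] 2.6 0.0186
[419. 321.] 499 537 313 [70. 32.] 0.3 0.019
[549. 319.] 104 377 519 [32. 10.] 38.2 0.0186
[397. 353.] 560 619 313 [67. 32.] 7.0 0.0189
0.062 [131.  67.] 792 ((386.5640563964844, -655.8823852539062), (105.9244613647461, 608.2107543945312), 80.27971649169922) 0.0679
0.062 [197. 151.] 1127 ((517.711669921875, -321.6324157714844), (212.9300994873047, 183.50851440429688), 9.190072059631348) 0.0648
0.062 [303. 255.] 1696 ((585.3028564453125, 17.799156188964844), (189.015869140625, 192.10169982910156), 0.6403632760047913) 0.0705
0.062 [143. 205.] 419 ((707.2413940429688, -297.16436767578125), (52.92041778564453, 51.14646530151367), 51.2202262878418) 0.0698
0.0745 [113.  56.] 795 ((400.8599548339844, -712.35009765625), (41.221126556396484, 558.2915649414062), 86.52426147460938) 0.0789
0.0745 [131.  62.] 875 ((381.37396240234375, -656.7185668945312), (47.57905197143555, 597.9337768554688), 86.0571517944336) 0.0789
0.0745 [287. 245.] 5583 ((588.8759155273438, 12.076522827148438), (172.01512145996094, 157.93771362304688), 3.0120153427124023) 0.0788
(394, 242) [0.416 0.173 0.01 ] [0.414 0.172 0.007]
(472, 292) [0.415 0.368 0.01 ] [ 0.409  0.369 -0.001]
(413, 387) [0.656 0.372 0.01 ] [0.654 0.373 0.002]
```

View pics/crop1.png

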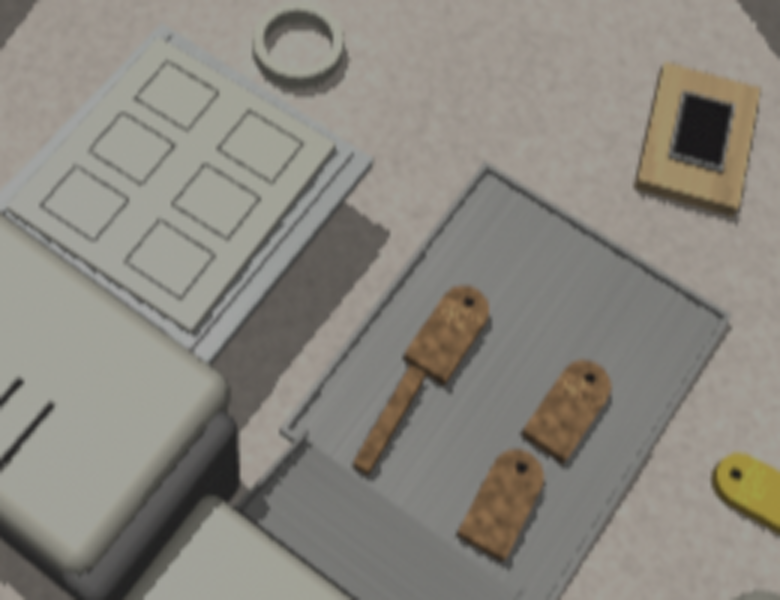

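```bash
python3 - <<'E'
from h import *
C=lambda x,z:np.stack([x,np.cross(z,x),z],1)
X,Y,Z=np.eye(3)
for h in(.074,.2,.3):
  for nm,ps,x in(("front",[(.38,.02),(.43,.02),(.46,.02)],X),("left",[(.589,.13),(.589,.16),(.55,.2),(.589,.22)],-Y),("diagL",[(.5,.13)],(X-Y)/2**.5)):
    for p in ps:
      for s in(1,-1):
        try:
          q=inverse_kinematics(list(p)+[h],C(x,s*Z)); print(nm,p,h,s,None if q is None else np.round(q,2))
        except Exception as e: print(nm,p,s,e)
a=np.radians(35)
x=np.array([np.sin(a),0,-np.cos(a)])
for s in(1,-1): print("pull",[None if (q:=inverse_kinematics([px-.025*x[0],.012,.072-.025*x[2]],C(x,s*Y))) is None else np.round(q,2) for px in(.68,.6)])
for n,uv,z in(("tape",(330,200),.019),("pen",(295,163),.014),("die",(462,230),.022),("glue",(484,393),.1),("pot",(547,312),.06),("jar",(147,215),.05),("tagA",(379,297),.018),("strip",(359,325),.018)): print(n,ray("scene",uv,z).round(3))
E
```

```text
front (0.38, 0.02) 0.074 1 None
front (0.38, 0.02) 0.074 -1 None
front (0.43, 0.02) 0.074 1 None
front (0.43, 0.02) 0.074 -1 None
front (0.46, 0.02) 0.074 1 None
front (0.46, 0.02) 0.074 -1 None
left (0.589, 0.13) 0.074 1 [-1.13  1.29  0.76  1.57  0.5   1.46 -2.35]
left (0.589, 0.13) 0.074 -1 [-0.78  1.12  0.17  1.55  0.88  1.77  0.46]
left (0.589, 0.16) 0.074 1 [-1.16  1.31  0.77  1.52  0.47  1.5  -2.32]
left (0.589, 0.16) 0.074 -1 [-0.8   1.13  0.16  1.5   0.86  1.81  0.48]
left (0.55, 0.2) 0.074 1 [-1.23  1.3   0.75  1.54  0.43  1.56 -2.34]
left (0.55, 0.2) 0.074 -1 [-0.87  1.13  0.15  1.51  0.79  1.84  0.45]
left (0.589, 0.22) 0.074 1 [-1.19  1.33  0.77  1.41  0.43  1.61 -2.28]
left (0.589, 0.22) 0.074 -1 [-0.87  1.17  0.19  1.39  0.8   1.87  0.54]
diagL (0.5, 0.13) 0.074 1 [-1.77  1.6   1.09  2.23  0.58  0.43 -2.53]
diagL (0.5, 0.13) 0.074 -1 [-1.09  1.01  0.2   2.2   1.38  1.39 -0.03]
front (0.38, 0.02) 0.2 1 None
front (0.38, 0.02) 0.2 -1 None
front (0.43, 0.02) 0.2 1 None
front (0.43, 0.02) 0.2 -1 None
front (0.46, 0.02) 0.2 1 None
front (0.46, 0.02) 0.2 -1 None
left (0.589, 
[... 1245 characters left out ...]
6  1.56  0.89  1.98  0.72]
left (0.589, 0.22) 0.3 1 [-1.18  0.98  0.74  1.46  0.7   1.78 -2.16]
left (0.589, 0.22) 0.3 -1 [-0.93  0.87  0.29  1.44  0.91  1.99  0.79]
diagL (0.5, 0.13) 0.3 1 [-1.73  0.83  1.11  2.29  1.24  0.92 -2.63]
diagL (0.5, 0.13) 0.3 -1 [-1.    0.49  0.09  2.25  1.43  1.58  0.41]
pull [array([ 0.51,  0.65, -0.8 ,  2.07,  1.76,  0.47, -0.09]), array([ 0.66,  0.63, -0.98,  2.25,  1.89,  0.57, -0.23])]
pull [None, array([ 0.07,  0.43, -0.23,  2.28,  2.35,  0.23,  2.28])]
tape [ 0.419 -0.004  0.019]
pen [ 0.382 -0.14   0.014]
die [0.303 0.279 0.022]
glue [0.615 0.467 0.1  ]
pot [0.39  0.501 0.06 ]
jar [ 0.715 -0.285  0.05 ]
tagA [0.548 0.221 0.018]
strip [0.622 0.223 0.018]
```

```bash
python3 - <<'E'
from h import *
z=np.load("side0.npz"); W=cloud(z["d"],camera_params("side"))
r=np.hypot(W[...,0]-.296,W[...,1]-.607)
z2=np.load("scene0.npz"); W2=cloud(z2["d"],camera_params("scene"))
for a in np.arange(.2,.8,.03):
    m=(abs(W[...,2]-a)<.015)&(r<.25)
    q=W[m]; print(round(a,2),len(q), (q.min(0).round(3),q.max(0).round(3)) if len(q) else "")
for c,n,Wi in(((.615,.467),"glueS",W2),((.615,.467),"glueside",W)):
    m=(np.hypot(Wi[...,0]-c[0],Wi[...,1]-c[1])<.07)&(Wi[...,2]>.03); q=Wi[m]
    for lo,hi in((.03,.07),(.07,.1),(.1,.15)):
        k=q[(q[:,2]>lo)&(q[:,2]<hi)]; print(n,lo,len(k),k.min(0).round(3) if len(k) else"",k.max(0).round(3) if len(k) else "")
E
```

```text
0.2 165 (array([0.272, 0.636, 0.185]), array([0.346, 0.716, 0.21 ]))
0.23 15 (array([0.265, 0.559, 0.242]), array([0.321, 0.649, 0.245]))
0.26 216 (array([0.264, 0.55 , 0.245]), array([0.328, 0.653, 0.275]))
0.29 231 (array([0.253, 0.532, 0.275]), array([0.337, 0.664, 0.305]))
0.32 317 (array([0.253, 0.534, 0.305]), array([0.339, 0.671, 0.335]))
0.35 308 (array([0.256, 0.537, 0.335]), array([0.333, 0.655, 0.365]))
0.38 428 (array([0.257, 0.56 , 0.365]), array([0.331, 0.61 , 0.395]))
0.41 419 (array([0.258, 0.562, 0.395]), array([0.333, 0.621, 0.425]))
0.44 441 (array([0.259, 0.566, 0.425]), array([0.33 , 0.618, 0.455]))
0.47 445 (array([0.26 , 0.567, 0.455]), array([0.329, 0.608, 0.485]))
0.5 530 (array([0.244, 0.547, 0.485]), array([0.34 , 0.613, 0.515]))
0.53 276 (array([0.236, 0.528, 0.515]), array([0.344, 0.593, 0.53 ]))
0.56 0 
0.59 0 
0.62 0 
0.65 0 
0.68 0 
0.71 0 
0.74 0 
0.77 0 
0.8 0 
glueS 0.03 227 [0.599 0.449 0.03 ] [0.634 0.495 0.07 ]
glueS 0.07 470 [0.588 0.45  0.07 ] [0.634 0.497 0.1  ]
glueS 0.1 273 [0.599 0.462 0.1  ] [0.622 0.486 0.135]
glueside 0.03 225 [0.582 0.445 0.03 ] [0.63  0.484 0.07 ]
glueside 0.07 177 [0.584 0.446 0.07 ] [0.628 0.485 0.1  ]
glueside 0.1 94 [0.597 0.458 0.1  ] [0.62  0.483 0.133]
```

```bash
cat >> h.py <<'E'
X,Y,Z=np.eye(3)
C=lambda x,z:np.stack([x,np.cross(z,x),z],1)
def down(yaw=0): return C(-Z,np.array([-np.sin(yaw),np.cos(yaw),0]))
def find_tags(save=None):
    p,d,cp=wristcam(); hs=cv2.cvtColor(p,cv2.COLOR_RGB2HSV)
    m=((hs[...,1]>90)&(hs[...,0]<20)&(hs[...,2]>50)).astype(np.uint8)
    if save: cv2.imwrite(save,p[:,:,::-1])
    m=cv2.morphologyEx(m,cv2.MORPH_CLOSE,np.ones((7,7)))
    m=cv2.morphologyEx(m,cv2.MORPH_OPEN,cv2.getStructuringElement(cv2.MORPH_ELLIPSE,(19,19)))
    out=[]
    for c in cv2.findContours(m,cv2.RETR_EXTERNAL,cv2.CHAIN_APPROX_NONE)[0]:
        q=np.array([ray("",u,.018,cp)[:2] for u in c[:,0]]); (x,y),(w,h),a=cv2.minAreaRect((q*1000).astype(np.float32))
        if w<h: w,h,a=h,w,a+90
        a=(a+90)%180-90
        if 50<w<90 and 24<h<45: out.append((x/1000,y/1000,np.radians(a),w,h))
        elif w>20: print("odd",round(x),round(y),round(w),round(h),round(a))
    return sorted(out,key=lambda t:-t[0])
E
python3 - <<'E'
from h import *
movep([.50,.27,.30],down()); t=find_tags("pics/w1.png")
for i in t: print(np.round(i,3))
print(sense()["time_s"])
E
```

```text
odd 730 667 70 65 15
odd 676 545 47 29 46
odd 388 532 91 86 -70
odd 329 308 42 32 -56
[ 0.903  0.581 -1.57  70.929 31.056]
[ 0.616  0.311  0.116 71.618 34.007]
[5.4200e-01 2.1800e-01 4.5000e-02 7.3698e+01 3.4638e+01]
[5.3600e-01 3.1100e-01 1.9000e-02 7.1915e+01 3.4400e+01]
1.6167
```

View pics/w1.png

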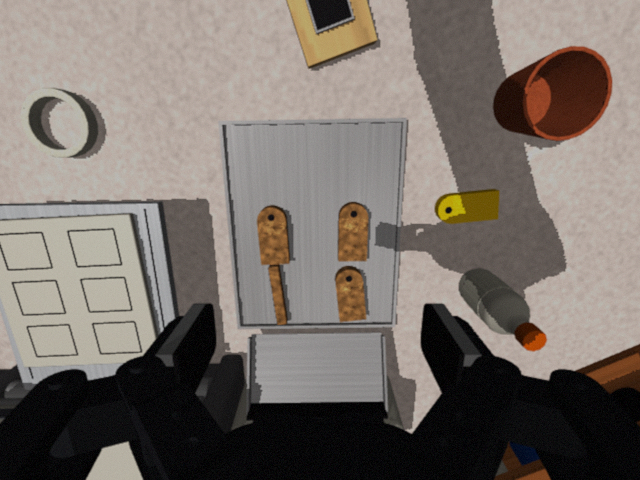

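The wrist view shows exactly three tags in the tray, at (273,235), (352,232) and (350,293). The strip is at (279,293), and the yellow decoy at (468,206) is outside. I'll pick the tags now, looking again before each grasp.

```bash
python3 - <<'E'
from h import *
yt=np.radians(9.2); tc=np.array([.5177,-.3216]); Rt=np.array([[np.cos(yt),-np.sin(yt)],[np.sin(yt),np.cos(yt)]])
spots=[(-.045,-.03),(.045,-.03),(0,.035)]
for k in range(3):
    if k: movep([.50,.27,.30],down())
    t=[i for i in find_tags() if .41<i[0]<.67 and .16<i[1]<.38]; print(len(t),np.round(t[0],3))
    x,y,a=t[0][:3]
    if y<.25: x-=.006
    command_gripper(.06); movep([x,y,.12],down(a)); f=move_l([x,y,.031],feed=.1,until_force=8)
    command_gripper(.0,30); s=sense(); print("z",s["position"].round(3),f,"gap",s["finger_gap"])
    move_l([x,y,.22],feed=.3); print("gap",sense()["finger_gap"])
    q=tc+Rt@np.array(spots[k]); movep([*q,.2],down(yt)); move_l([*q,.062],feed=.2); command_gripper(.055)
    move_l([*q,.22],feed=.3); print(sense()["time_s"])
    if k==2:
        movep([.46,-.3,.34],down(yt)); p,d,cp=wristcam(); cv2.imwrite("pics/tote.png",p[:,:,::-1])
        movep([.50,.20,.32],down()); p,d,cp=wristcam(); cv2.imwrite("pics/tray2.png",p[:,:,::-1]); np.savez("w2.npz",p=p,d=d,**cp)
        cv2.imwrite("pics/both.png",np.hstack([cv2.resize(cv2.imread(f"pics/{n}.png"),(400,300)) for n in("tote","tray2")])); print(sense()["time_s"])
E
```

```text
odd 730 667 69 65 15
odd 677 547 43 29 46
odd 388 532 92 87 -69
odd 324 314 32 24 18
3 [ 0.616  0.311  0.124 71.767 33.726]
z [0.617 0.311 0.032] False gap 0.033028132649800895
gap 0.03338576869639764
9.375
odd 759 658 114 97 -62
odd 675 546 48 30 47
odd 386 532 92 89 -65
odd 326 314 30 24 19
2 [5.4200e-01 2.1700e-01 5.3000e-02 7.3614e+01 3.4624e+01]
z [0.536 0.218 0.032] False gap 0.033206302778632096
gap 0.0331261713040402
18.7583
odd 759 658 114 97 -61
odd 676 546 46 30 51
odd 386 532 92 90 -64
odd 326 314 30 25 20
1 [5.3600e-01 3.1200e-01 1.7000e-02 7.0703e+01 3.4058e+01]
z [0.536 0.312 0.032] False gap 0.03335848309699108
gap 0.03301715281903918
28.2167
30.7333
```

View pics/both.png

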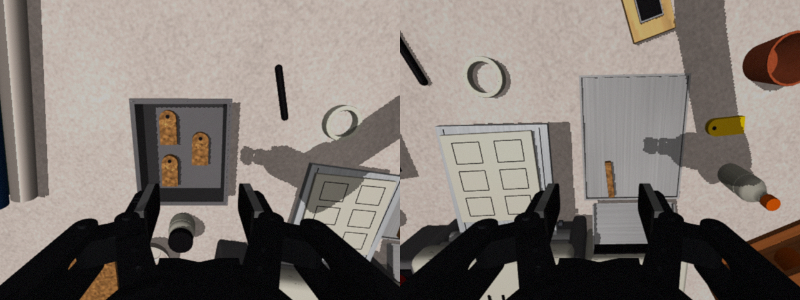

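The tote holds 3 tags and the tray holds only the strip. Next I'll push the board to +y so its left edge overhangs with some yaw, which keeps the wrist clear of the glue bottle when gripping.

```bash
cat >> h.py <<'E'
def board(cam="scene",save=None,lo=.0735,hi=.083):
    if cam=="wrist": p,d,cp=wristcam()
    else: p,d=camera(cam); cp=camera_params(cam)
    if save: cv2.imwrite(save,p[:,:,::-1])
    W=cloud(d,cp); hs=cv2.cvtColor(p,cv2.COLOR_RGB2HSV)
    m=(W[...,2]>lo)&(W[...,2]<hi)&(abs(W[...,0]-.58)<.2)&(abs(W[...,1]-.05)<.22)
    n,l,st,ce=cv2.connectedComponentsWithStats(m.astype(np.uint8)); i=1+np.argmax(st[1:,4])
    q=W[l==i]; r=cv2.minAreaRect((q[:,:2]*1000).astype(np.float32)); print(cam,st[i,4],r,"z",q[:,2].mean().round(4)); print(cv2.boxPoints(r).round(0).tolist()); return r
E
python3 - <<'E'
from h import *
command_gripper(0,20)
movep([.57,.012,.16],down()); move_l([.57,.012,.125],feed=.2)
print(move_l([.57,.012,.09],feed=.03,until_force=4)); z=sense()["position"][2]; print("contact z",z)
move_l([.57,.012,.14],feed=.2)
move_l([.61,-.10,.14],feed=.3); move_l([.61,-.10,z-.0045],feed=.15)
print(move_l([.61,-.007,z-.0045],feed=.06,until_force=12)); print(sense()["position"],sense()["wrist_force"])
move_l([.61,-.03,z],feed=.1); move_l([.61,-.05,.25],feed=.3)
movep([.50,-.2,.35],down())
board("scene","pics/s2.png"); board("side","pics/sd2.png"); print(sense()["time_s"])
E
```

```text
True
contact z 0.1031219285666296
False
[ 0.6100089  -0.00706937  0.09861428] [-0.61433685 -1.01369777  0.74400568]
scene 5921 ((583.8106689453125, 72.36697387695312), (173.35084533691406, 163.80909729003906), 8.19661808013916) z 0.0788
[[486.0, 141.0], [510.0, -21.0], [681.0, 4.0], [658.0, 166.0]]
side 2904 ((582.8123779296875, 76.06543731689453), (173.433349609375, 163.73170471191406), 8.193014144897461) z 0.0778
[[485.0, 145.0], [509.0, -17.0], [680.0, 7.0], [657.0, 169.0]]
38.375
```

View pics/s2.png

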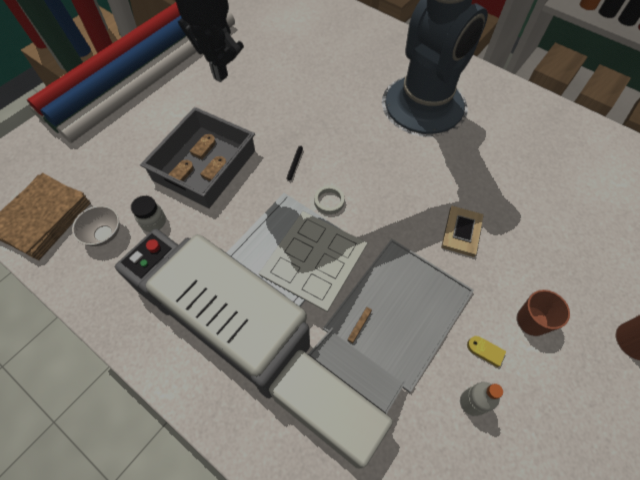

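The board now sits at yaw 8° with its left edge overhanging about 37 mm. I'll push it slightly more to finish, then move to a horizontal pre-grasp up high and check the wrist against the pot and bottle before lowering.

```bash
python3 - <<'E'
from h import *
z2=np.load("scene0.npz"); W2=cloud(z2["d"],camera_params("scene"))
q=W2[(np.hypot(W2[...,0]-.39,W2[...,1]-.5)<.075)&(W2[...,2]>.055)&(W2[...,2]<.085)]; print("pot rim",q.min(0).round(3),q.max(0).round(3))
z=.1031
movep([.61,-.05,.2],down()); move_l([.61,-.045,z-.0045],feed=.2)
move_l([.61,.011,z-.0045],feed=.06,until_force=12)
move_l([.61,-.03,z],feed=.1); move_l([.61,-.05,.25],feed=.3); movep([.50,-.2,.35],down())
r=board("scene"); r=board("side")
yaw=np.radians(r[2]); c=np.array(r[0])/1000-[0,.002]
n=np.array([-np.sin(yaw),np.cos(yaw)]); e=c+.078*n; print("yaw",r[2],"edge",e)
R=C(np.array([-n[0],-n[1],0]),-Z)
for a,h in((0,.074),(.05,.074),(.05,.25),(0,.3)): 
    qq=inverse_kinematics([*(e+a*n),h],R); print(a,h,None if qq is None else np.round(qq,2))
print(sense()["time_s"])
np.save("grip.npy",np.r_[c,yaw])
E
```

```text
pot rim [0.352 0.456 0.055] [0.432 0.536 0.081]
scene 6001 ((577.0828857421875, 91.1134033203125), (177.21298217773438, 160.92994689941406), 10.558365821838379) z 0.0789
[[475.0, 154.0], [505.0, -4.0], [679.0, 28.0], [649.0, 186.0]]
side 2814 ((579.7018432617188, 92.66638946533203), (174.6036834716797, 160.44357299804688), 10.544907569885254) z 0.0778
[[479.0, 156.0], [509.0, -2.0], [680.0, 30.0], [651.0, 188.0]]
yaw 10.544907569885254 edge [0.56542737 0.16734911]
0 0.074 [-0.72  1.08 -0.08  1.64  1.06  1.85  0.33]
0.05 0.074 [-0.76  1.1  -0.1   1.57  1.03  1.91  0.35]
0.05 0.25 [-1.05  0.86  0.33  1.64  0.92  1.79  0.68]
0 0.3 [-1.    0.75  0.33  1.71  1.    1.78  0.71]
43.2167
```

```bash
python3 - <<'E'
from h import *
c0,c1,yaw=np.load("grip.npy"); n=np.array([-np.sin(yaw),np.cos(yaw)]); e=np.array([c0,c1])+.078*n
R=C(np.array([-n[0],-n[1],0]),-Z)
command_gripper(.045,60)
movep([.45,.2,.38],down()); movep([*(e+.035*n),.30],R); move_l([*(e+.035*n),.24],feed=.15)
print(sense()["joint_pos"].round(2),sense()["time_s"])
I=[]
for nm in("scene","side"):
    p,d=camera(nm); I.append(cv2.resize(p[:,:,::-1],(400,300))); W=cloud(d,camera_params(nm))
    # points of arm in tool coordinates (offset behind, lateral, vertical)
    q=W[(W[...,2]>.15)]; rel=q[:,:2]-(e+.035*n); b=rel@n; l=rel@np.array([n[1],-n[0]])
    for lo in np.arange(.0,.5,.04):
        k=(b>lo)&(b<lo+.04)&(abs(l)<.2)&(q[:,2]<.5)
        if k.sum(): print(nm,round(lo,2),k.sum(),"lat",l[k].min().round(3),l[k].max().round(3),"z",(q[k,2].min()-.24).round(3),(q[k,2].max()-.24).round(3))
cv2.imwrite("pics/pre.png",np.hstack(I))
E
```

```text
[-1.14  0.9   0.5   1.67  0.85  1.68  0.72] 46.7083
scene 0.0 915 lat -0.013 0.017 z -0.056 0.062
scene 0.04 1349 lat -0.016 0.021 z -0.064 0.072
scene 0.08 1128 lat -0.031 0.039 z -0.035 0.054
scene 0.12 1294 lat -0.034 0.039 z -0.026 0.043
scene 0.16 1334 lat -0.033 0.038 z -0.016 0.041
scene 0.2 6431 lat -0.2 0.042 z -0.02 0.26
scene 0.24 6884 lat -0.146 0.059 z -0.005 0.225
scene 0.28 3144 lat -0.104 0.059 z -0.005 0.169
scene 0.32 14 lat 0.022 0.036 z 0.023 0.037
side 0.0 442 lat -0.017 0.015 z -0.055 0.062
side 0.04 743 lat -0.022 0.017 z -0.066 0.069
side 0.08 518 lat -0.039 0.013 z -0.053 0.046
side 0.12 284 lat -0.039 0.014 z -0.03 0.04
side 0.16 308 lat -0.038 0.016 z -0.036 0.039
side 0.2 3418 lat -0.2 0.032 z -0.044 0.26
side 0.24 833 lat -0.2 0.04 z -0.052 0.215
side 0.28 65 lat -0.081 -0.027 z -0.043 0.032
side 0.44 17 lat -0.194 -0.19 z -0.066 -0.032
side 0.48 252 lat -0.194 -0.121 z -0.09 -0.03
```

View pics/pre.png

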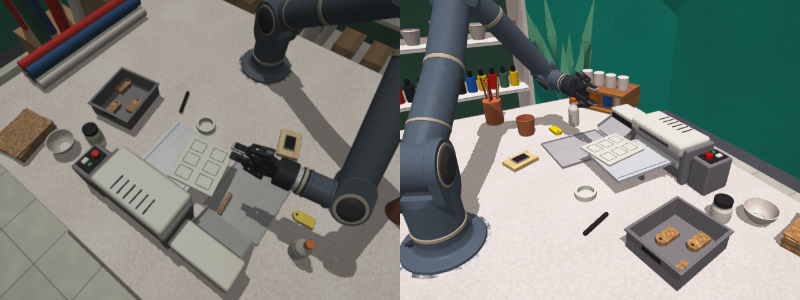

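```bash
python3 - <<'E'
from h import *
c0,c1,yaw=np.load("grip.npy"); n=np.array([-np.sin(yaw),np.cos(yaw)]); u=np.array([n[1],-n[0]]); e=np.array([c0,c1])+.078*n
R=C(np.array([-n[0],-n[1],0]),-Z)
P=e+.035*n
def pts():
    o=[]
    for nm in("scene","side"):
        p,d=camera(nm); W=cloud(d,camera_params(nm)); q=W[(W[...,2]>.15)&(d>0)]; b=(q[:,:2]-P)@n; l=(q[:,:2]-P)@u
        o.append(q[(b>-.03)&(b<.4)&(abs(l)<.25)&(q[:,2]<.6)])
    return np.vstack(o)
def chk(q,z0,tag):
    for off,h in((.035,.075),(0,.075),(.035,.135),(0,.1)):
        for sh in(0,-.008):
            w=q.copy(); w[:,:2]+=e+off*n+sh*u-P; w[:,2]+=h-z0
            for nm,cc,r,H in(("pot",(.392,.496),.04,.08),("glue",(.608,.47),.024,.135)):
                k=w[w[:,2]<H+.01]; dd=np.hypot(k[:,0]-cc[0],k[:,1]-cc[1])-r; print(tag,off,h,sh,nm,np.round(np.sort(dd)[min(5,len(dd)-1)],3) if len(dd) else "-",end="; ")
        print()
chk(pts(),.24,"A")
q2=[-.72,1.08,-.08,1.64,1.06,1.85,.33]
print(R.round(2),[None if (k:=inverse_kinematics([*(e+o*n),h],R)) is None else np.round(k,2) for o,h in((.035,.135),(0,.075))])
E
```

```text
A 0.035 0.075 0 pot 0.015; A 0.035 0.075 0 glue 0.019; A 0.035 0.075 -0.008 pot 0.008; A 0.035 0.075 -0.008 glue 0.026; 
A 0 0.075 0 pot 0.032; A 0 0.075 0 glue 0.016; A 0 0.075 -0.008 pot 0.027; A 0 0.075 -0.008 glue 0.024; 
A 0.035 0.135 0 pot 0.08; A 0.035 0.135 0 glue 0.019; A 0.035 0.135 -0.008 pot 0.073; A 0.035 0.135 -0.008 glue 0.026; 
A 0 0.1 0 pot 0.052; A 0 0.1 0 glue 0.016; A 0 0.1 -0.008 pot 0.046; A 0 0.1 -0.008 glue 0.024; 
[[ 0.18 -0.98 -0.  ]
 [-0.98 -0.18 -0.  ]
 [ 0.    0.   -1.  ]] [array([-1.11,  1.06,  0.45,  1.65,  0.79,  1.61,  0.61]), array([-1.07,  1.14,  0.44,  1.67,  0.79,  1.53,  0.54])]
```

```bash
cat >> h.py <<'E'
def hor(yaw,pitch,s):
    n=np.array([-np.sin(yaw),np.cos(yaw),0]); x=-n*np.cos(pitch)-Z*np.sin(pitch); up=Z*np.cos(pitch)-n*np.sin(pitch); return C(x,s*up)
E
python3 - <<'E'
from h import *
c0,c1,yaw=np.load("grip.npy"); n=np.array([-np.sin(yaw),np.cos(yaw)]); e=np.array([c0,c1])+.078*n
P=np.radians(8); command_gripper(.034)
print(move_l([*(e+.04*n),.14],hor(yaw,P,-1),feed=.1,until_force=8))
print(move_l([*(e+.04*n),.078],feed=.08,until_force=8))
print(move_l([*(e+.002*n),.078],feed=.05,until_force=6), sense()["position"].round(3))
print(move_l([*(e+.002*n),.0745],hor(yaw,0,-1),feed=.02,until_force=8),sense()["wrist_force"].round(1))
command_gripper(0,60); s=sense(); print("gap",s["finger_gap"],s["position"].round(4),s["wrist_force"].round(1))
move_l([*(e+.002*n),.10],feed=.05); s=sense(); print("gap",s["finger_gap"],s["wrist_force"].round(1),s["ft_torque"].round(2),s["time_s"])
move_l([*(e+.002*n),.30],feed=.15); s=sense(); print("gap",s["finger_gap"],s["joint_pos"].round(2))
p,d=camera("scene"); cv2.imwrite("pics/lift.png",p[:,:,::-1])
q=s["joint_pos"]
for yw in (0,):
  for pt in (0,25,35):
    for pos in((.57,.19,.30),(.57,.16,.17)):
        k=inverse_kinematics(pos,hor(yw,np.radians(pt),1)); print(pt,pos,None if k is None else np.round(k,2))
E
```

```text
False
False
False [0.565 0.17  0.078]
False [ 0.2 -0.1  1.2]
gap 0.007044487314310637 [0.5651 0.1693 0.0747] [ 0.6  0.2 -1. ]
gap 0.00703635043297899 [ 0.7 -0.6 -2.5] [1.61 0.36 0.04] 51.4917
gap 0.0067957042792755685 [-1.14  0.8   0.55  1.71  0.91  1.67  0.78]
0 (0.57, 0.19, 0.3) [-1.37  1.18  1.19  1.57  0.43  1.53 -1.92]
0 (0.57, 0.16, 0.17) [-1.34  1.35  1.12  1.62  0.3   1.41 -2.03]
25 (0.57, 0.19, 0.3) [-1.34  0.93  1.11  1.56  0.27  1.48 -1.92]
25 (0.57, 0.16, 0.17) [-1.32  1.11  1.1   1.67  0.12  1.28 -1.95]
35 (0.57, 0.19, 0.3) [-1.33  0.85  1.11  1.57  0.18  1.44 -1.89]
35 (0.57, 0.16, 0.17) [-1.3   1.02  1.1   1.69  0.03  1.22 -1.9 ]
```

View pics/lift.png

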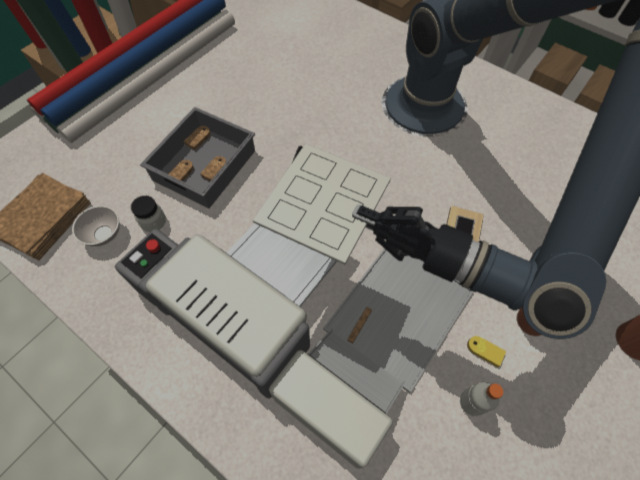

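The board is held. Next I'll flip it up high, then lay it down far edge first with the tool pitched so the wrist stays above the bottle.

```bash
python3 - <<'E'
from h import *
p=np.radians(25)
s=sense(); move_l([.54,.2,.34],feed=.15)
movep([.57,.16,.33],hor(0,p,1)); s=sense(); print(s["finger_gap"],s["position"].round(3),s["joint_pos"].round(2))
pic,d=camera("scene"); cv2.imwrite("pics/flip.png",pic[:,:,::-1]); pic,d2=camera("side"); cv2.imwrite("pics/flips.png",pic[:,:,::-1])
move_l([.57,.088,.19],feed=.15)
print(move_l([.57,.088,.13],feed=.03,until_force=3),sense()["position"].round(4),sense()["wrist_force"].round(1),sense()["time_s"])
pic,d=camera("side"); cv2.imwrite("pics/touch.png",pic[:,:,::-1])
cv2.imwrite("pics/f3.png",np.hstack([cv2.resize(cv2.imread(f"pics/{n}.png"),(400,300)) for n in("flip","touch")]))
E
```

```text
0.007207760921074218 [0.57 0.16 0.33] [-1.32  0.86  1.11  1.58  0.33  1.47 -1.92]
True [0.57   0.0881 0.1378] [0.7 0.8 2.2] 58.725
```

View pics/f3.png

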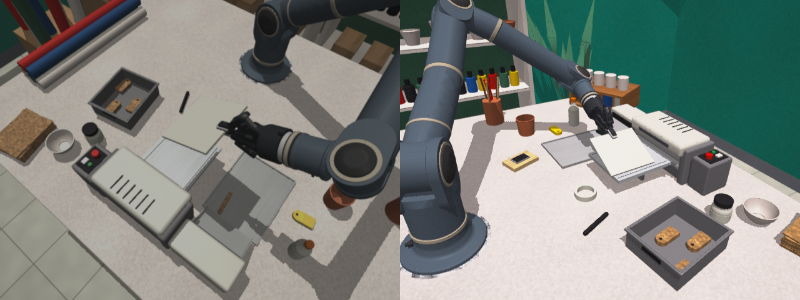

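The clean side is up and the far edge is resting on the table. I'll release, ease the near edge down and back out.

```bash
python3 - <<'E'
from h import *
command_gripper(.045)
print(move_l([.57,.088,.112],feed=.05,until_force=8),sense()["position"].round(3))
move_l([.57,.16,.118],feed=.2); move_l([.55,.2,.28],feed=.2)
command_gripper(0,20); movep([.45,.25,.33],down()); 
r=board("scene","pics/s3.png"); board("side","pics/sd3.png"); print(sense()["time_s"])
E
```

```text
False [0.57  0.088 0.112]
scene 5528 ((568.7225952148438, 19.83639144897461), (163.00718688964844, 171.1616973876953), 89.76358032226562) z 0.0788
[[483.0, -61.0], [654.0, -62.0], [655.0, 101.0], [483.0, 102.0]]
side 3301 ((569.5281982421875, 19.084453582763672), (160.54779052734375, 172.10061645507812), 89.99949645996094) z 0.0778
[[483.0, -61.0], [656.0, -61.0], [656.0, 99.0], [483.0, 99.0]]
64.2333
```

View pics/s3.png

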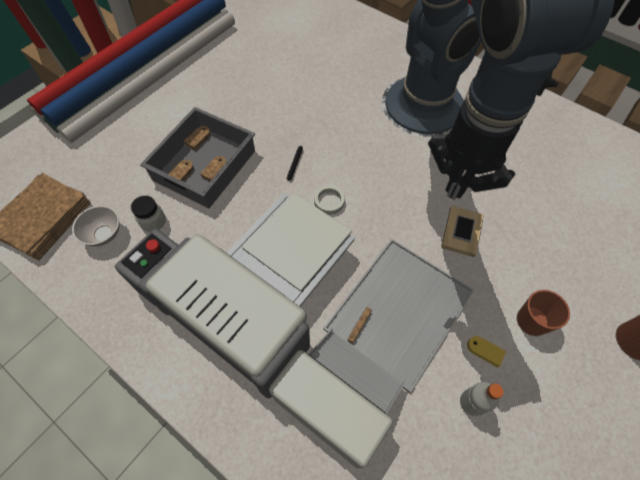

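The board is centred in the lane, clean side up and square, with its leading edge 50 mm short of the rollers. I'll push it in with two spread fingertips.

```bash
python3 - <<'E'
from h import *
yb=.0195; command_gripper(.07)
movep([.56,yb,.15],down()); print(move_l([.56,yb,.08],feed=.03,until_force=4)); z=sense()["position"][2]; print("z",z)
move_l([.56,yb,.14],feed=.2); move_l([.435,yb,.14],feed=.3); move_l([.435,yb,z-.0045],feed=.15)
move_l([.46,yb,z-.0045],feed=.1)
print(move_l([.545,yb,z-.0045],feed=.03,until_force=8)); s=sense(); print(s["position"].round(4),s["wrist_force"].round(1))
move_l([.44,yb,z],feed=.15); move_l([.43,yb,.25],feed=.3); movep([.43,.25,.33],down())
board("scene","pics/s4.png"); r=board("side","pics/sd4.png"); print(sense()["time_s"])
movep([.48,.0,.36],down()); board("wrist","pics/w4.png")
E
```

```text
True
z 0.09536227740171659
True
[0.5262 0.0192 0.0901] [-0.4 -0.4 -0.3]
scene 4912 ((606.4554443359375, 19.032508850097656), (150.72096252441406, 163.07916259765625), 0.3644194006919861) z 0.0787
[[531.0, 100.0], [532.0, -63.0], [682.0, -62.0], [681.0, 101.0]]
side 3092 ((621.6459350585938, 19.40380859375), (172.69619750976562, 161.5254364013672), 0.38229426741600037) z 0.0778
[[535.0, 100.0], [536.0, -62.0], [709.0, -61.0], [707.0, 101.0]]
73.9917
wrist 14966 ((622.0006103515625, 18.92223358154297), (170.5939178466797, 156.1159210205078), 0.16609923541545868) z 0.0781
[[536.0, 97.0], [537.0, -59.0], [708.0, -59.0], [707.0, 97.0]]
```

View pics/s4.png

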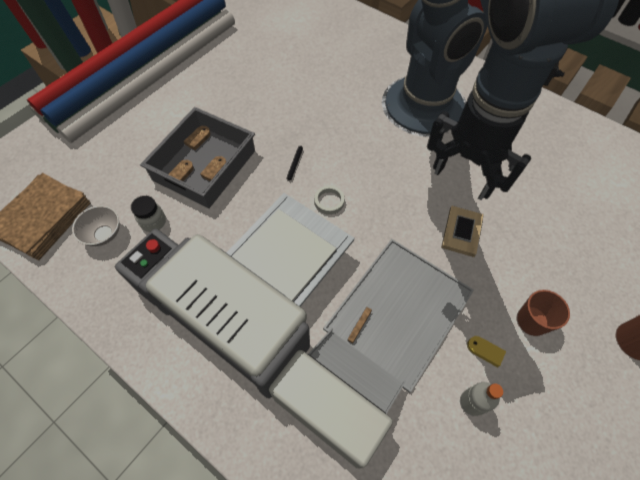

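```bash
python3 - <<'E'
from h import *
sleep(.5); print(sense()["time_s"],sense()["wrist_force"].round(1)); print(finish_job())
E
```

```text
75.55 [-0.2 -0.5  0.3]
the job is handed in; nothing more can be done
None
```

The job is done and handed in at 75.5 s of the 210 s allowed; the rig reports no verdict.

- **Tags:** I found three cork tags in the tray and moved all three into the tote. The last scene picture shows all three inside it. The waste strip is still in the tray, and the yellow tag-shaped piece was left alone.
- **Board:** I pushed it past the table's left edge, gripped the overhang, flipped it, laid it back in its lane and pushed it in until it met the rollers (8 N).
- **Last checks on the board:**
  - Clean side up and flat, with its top at z 78 mm.
  - Centred in the lane to about 1 mm and turned by less than 0.01 rad.
  - Leading edge measured at x 0.707–0.708, against a roller stop I estimated at 0.705.
- **Disagreement:** the final scene-camera fit gave a shorter board (151 mm instead of 170 mm), because the machine housing hides its leading end. The side and wrist cameras agreed with each other, so I used those.
- **Bystanders:** none looked moved in the last picture. I judged this by eye and did not measure it.

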